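# Refit the coffee mill's grinding cone and check that it rocks free

## Task

Put the wide grinding cone back into the tapered cup of the coffee mill, knob up. Keep it pressed into the cup with about a kilo's weight (10 N, never above 15 N) while you rock it by its knob, first about 30 degrees to the left (anticlockwise seen from above) and then to about 30 degrees right of the middle, so that the cup turns along with it. Then let go and leave the cone sitting upright in the cup, with the slim cone and the other things on the table left where they are.

Things in the scene. Friction and masses are not known exactly. Their poses are not given: they have to be found in the camera images.
- cone_knob (a point): Centre of the gripping zone of the loose WIDE grinding cone (about 0.22 kg), on its axis, 58 mm above its flat underside; z up. A steel frustum 34 mm high, 28 mm across its lower end and 64 mm across its flat top, with an upright round wooden knob 32 mm in diameter on top, 34 to 76 mm above the underside. It starts standing on the table on its narrow end.
- slim_cone_knob (a point): The same point of the slim spare cone, which does not fit: like the wide one (same heights and knob) but only 42 mm across the top of its frustum. The two cones may have swapped places. Leave it alone.
- mill: Coffee mill, fixed to the table: round grey housing, 128 mm across the foot, 112 mm at the top, 92 mm high, open at the top; origin at the centre of its foot, z up; a small drawer and a dial on its front (-x of its own frame). In its mouth, on its axis, a steel drive cup tapered to match the wide cone, 53 mm wide inside at the rim, 32 mm deep; around it a steel ring, 2 mm below the cup's rim.
- mill_axis (a point): Point on the axis of mill and cup, 100 mm above the mill's foot, about the middle of the cup's mouth. The cup's rim lies up to 8 mm higher or lower than this, a grind setting that is not reported: find the seat by touch. Unpressed in the cup, the wide cone has its cone_knob point 34 mm above mill_axis, 8 mm more or less with the setting.
- cup (a joint): Turn of the drive cup about its upright axis, rad: 0 in the middle, positive anticlockwise (left) from above, stops at -0.9 and 0.9; starts within 0.12 of the middle, stays where it is left. It turns against a light friction; a cone pressed with less than about 5 N slips in it instead of turning it. The cup is sprung: it sinks about 1 mm per 6 N of push, at most 4 mm.
- bowls: Stack of three round melamine bowls, 132 mm across and 87 mm high; origin at the centre of its underside. Leave it.
- poacher: Orange egg-poacher cup with two ears, 88 mm across (126 mm over the ears), 35 mm high; origin under its centre. Leave it.
- canister: Closed aluminium coffee canister with a button in its lid, 94 mm across and 153 mm high; origin under its centre. Leave it.
- mug: Mug, 76 mm across and 85 mm high; origin under its centre. Leave it.
- spoon: Metal spoon lying on the table. Leave it.
Not all that is in view belongs to the job. Leave any yellow look-alike of the part that bears cone_knob alone.

How it is judged:
On the way, in this order (a step that is already met when the one before it is completed fails the run):
1. the wide cone is in the mill's cup, upright and in contact with it (z of cone_knob in the frame of mill between 0.12 and 0.146 m and horizontal distance between cone_knob and mill_axis below 0.005 m and angle between cone_knob's own z axis and vertical below 0.08 rad and contact force between cone and mill above 0.5 N), for 0.1 s.
2. rocked left: the cup has turned more than 0.25 rad anticlockwise from its middle while the cone is pressed into it (contact forces on the taper above 12 N in sum, a push of 4 to 6 N) (z of cone_knob in the frame of mill below 0.146 m and horizontal distance between cone_knob and mill_axis below 0.005 m and angle between cone_knob's own z axis and vertical below 0.08 rad and value of joint cup above 0.25 rad and contact force between cone and mill above 12 N), for 0.1 s.
3. rocked right: the cup has turned more than 0.25 rad clockwise from its middle while the cone is pressed into it (contact forces on the taper above 12 N in sum, a push of 4 to 6 N) (z of cone_knob in the frame of mill below 0.146 m and horizontal distance between cone_knob and mill_axis below 0.005 m and angle between cone_knob's own z axis and vertical below 0.08 rad and value of joint cup below -0.25 rad and contact force between cone and mill above 12 N), for 0.1 s.
At the end, for the whole second after the job is handed in: The wide cone sits in the cup of the mill: its axis within 5 mm of the mill's axis, within 0.08 rad of upright, its knob point 120 to 146 mm above the mill's foot, resting by its own weight (contact forces under 8 N) and still (z of cone_knob in the frame of mill between 0.12 and 0.146 m and horizontal distance between cone_knob and mill_axis below 0.005 m and angle between cone_knob's own z axis and vertical below 0.08 rad and linear speed of cone below 0.02 m/s and angular speed of cone below 0.2 rad/s and contact force between cone and mill below 8 N); the robot touches nothing.
It fails at once if the cone is pressed too hard into the mill (contact forces on the taper above 38 N in sum, a push of 17 N or more) (contact force between cone and mill above 38 N).
It fails at once if the gripper or arm presses on the mill itself with more than 15 N (contact force between any of the fingers, the arm and mill above 15 N).
It fails at once if the slim cone, bowls, egg poacher, canister, mug or spoon is moved by more than 30 mm (distance of any of slim_cone_knob, bowls, poacher, canister, mug, spoon from where it was at the start of the episode above 0.03 m).
It also fails if it takes over 56 s, if anything falls off the work surface, if the arm or the gripper's body presses on something with over 40 N, if the wrist force passes 120 N, or if a joint passes its speed limit or range.

## Robot

A 7-joint arm with a two-finger parallel gripper is mounted at the origin on the work surface. World frame = base frame: x ahead of the robot, y to its left, z up, the work surface at z = 0. Lengths are in m, angles in rad, forces in N, time in s.
With the tool pointing down it reaches from about 0.4 to 0.85 m from the base axis. Payload 10.4 kg.
Tool frame: the origin (TCP) lies midway between the tips of the shut fingers; the grasp point (between the pads) lies 19 mm behind it (grip_point_offset is the distance from the TCP to the grasp point, in m); y points along the fingers, z is the direction in which the jaws open and shut, and the axes are right-handed (so a half turn about y gives the same grasp; the last joint's range is limited). The gripper opens to 85 mm and grips with 20 to 120 N. Pads are 22 mm wide; open, the fingers measure 114 mm over their backs; the gripper's body (76 mm by 85 mm) begins 54 mm behind the grasp point. The pads swing forward as they close: fully open they stand 13 mm farther back than shut.
Start: joints at [1.259, 0.332, -0.065, 1.46, 0.022, 1.35, -0.088], TCP at [0.178, -0.599, 0.231] pointing down, gripper open.
Joint ranges: [-2.6, 2.6], [-0.5, 2.12], [-1.47, 1.34], [0.16, 2.42], [-1.27, 4.41], [0.06, 2.06], [-2.6, 2.6]. Speed limits (rad/s): [2.22, 2.22, 2.79, 2.79, 3.14, 3.14, 3.14].

## Interface

Orientations are given as a unit quaternion [x, y, z, w].
In Python, from workcell import * gives the robot as it stands.
- The arm moves only by the tool send_rows, never from a script. Its argument "motion" is a list of rows, each a list of 7 numbers: the opening in per cent of the stroke, from 0 (shut) to 100 (fully open), then the shift along the tool's x, y, z in m, then the turn, a rotation vector about the tool's x, y, z in rad. In form: [[claw, tx, ty, tz, ax, ay, az], ...]. A call has 1 to 10 rows; each row is the pose to reach, as a shift and turn from the pose commanded when the call began, along the tool's axes at that moment; what a row does not reach only later rows make up. A row lasts 1/12 s, in which the tool goes at most 41.7 mm and 7.16 degrees, less where a joint would pass 70% of its speed; a pose out of reach is approached as far as the arm can. A call with a gripper value outside its range is refused whole. The fingers move at their own pace and stop on an object; "squeeze" is the grip in N (left out, the last holds). Time passes only in rows, so rows that repeat a pose let the fingers close. It gives the time, the measured TCP pose, the force and the opening at its end, in the units of the state.
- get_obs(): the state, without advancing time (a new reading comes with each control period).
- camera(name): name is "side" or "top"; returns a dict with "pixels" (384x512x3 uint8, red, green, blue), "range_z" (384x512 float32, m along the optical axis (not along the pixel's ray), 0 where there is no reading), "fovy" (degrees; the focal length in pixels is half the picture's height over the tangent of half this angle, whatever the lens; pixels are square), "cx", "cy" (the principal point, pixels), "view" (4x4, takes a point from world to camera coordinates). Camera axes: x right, y down, z forward; pixel columns grow to the right and rows downward; lengths in m; the calibration is good to about 2 mm. A picture is of the moment at which its call begins.
- hand_in(): hands the job in, once; it reports no verdict.
The state is a dict: "clock": time; "joint_pos": joint angles; "joint_velocities": joint speeds; "tau": joint torques, N m; "position": TCP position; "ee_rot": TCP orientation; "ft_force": force on the tool from outside, world axes, zero at the start; "torque": the same for the moment, N m; "grip_width": opening from 0.0 (shut) to 1.0 (fully open).
Only numpy, scipy, OpenCV 4.12 (cv2) and the standard library are available. Lean on these libraries where they do the work, as an engineer would, in place of code of your own. Each camera call takes 0.05 s, during which the arm holds its last target.

## Working session

There is one attempt and no reset: what is moved stays moved. The work goes in short steps, Python scripts to look and compute and a tool call to move; the robot and the scene stay as the last step left them, time stands still between calls to the robot, and variables do not carry over. Pictures are saved under pics/ and viewed, and the job is handed in when it is done.

Besides the shell and the picture viewer there is one more tool, called after "Request:" in YAML: its name, and indented under it one key for each argument. send_rows: Moves the arm, as the interface text tells. Its arguments: {"type":"object","properties":{"motion":{"type":"array"},"squeeze":{"type":"number"}},"required":["motion"]}

```bash
mkdir -p pics && ls && python3 - <<'E'
from workcell import *
import cv2,numpy as np
o=get_obs();print({k:np.round(v,4).tolist() for k,v in o.items()})
for n in("side","top"):
    c=camera(n);cv2.imwrite(f"pics/{n}0.png",c["pixels"][:,:,::-1]);np.savez(f"pics/{n}0.npz",**c)
    print(n,c["fovy"],c["cx"],c["cy"],np.round(c["view"],4).tolist())
E
```

```text
pics
{'clock': 0.0, 'joint_pos': [1.2594, 0.3329, -0.0647, 1.4609, 0.0216, 1.3499, -0.0885], 'joint_velocities': [-0.0012, -0.0011, 0.0008, -0.0007, 0.0009, -0.0009, 0.0015], 'tau': [0.0001, -62.5431, 0.0496, -39.1605, 0.0164, 0.0097, 0.0], 'position': [0.1779, -0.5988, 0.2305], 'ee_rot': [-0.1018, 0.7002, -0.6993, 0.1017], 'ft_force': [0.2363, 0.1639, 0.2748], 'torque': [0.0164, -0.0442, 0.0199], 'grip_width': 0.9969}
side 50.6225189392984 259.31938289262 195.32266538536064 [[-0.9965, -0.0815, -0.0171, 0.5947], [-0.0446, 0.6959, -0.7168, 0.0922], [0.0703, -0.7135, -0.6971, 1.1191], [0.0, 0.0, 0.0, 1.0]]
top 47.468619321711586 256.1513169758517 195.20134339591394 [[-0.0196, -0.9997, -0.0145, 0.0393], [-0.9878, 0.0216, -0.1542, 0.5846], [0.1544, 0.0113, -0.9879, 1.069], [0.0, 0.0, 0.0, 1.0]]
```

View pics/side0.png

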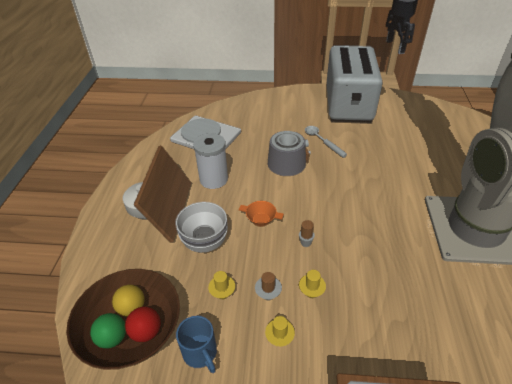

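View pics/top0.png

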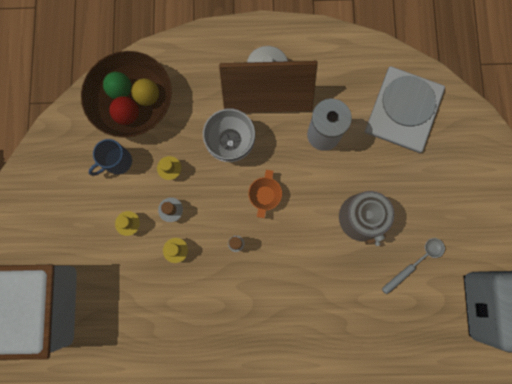

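The candidates are two brown-knobbed grey parts: top view (171,210), which has a broad grey flange, and (236,244), which is narrow. There are also three yellow look-alikes at (168,168), (127,223) and (175,250). The part at (171,210) fits the wide cone, so I'll confirm it in a crop and measure.

```bash
cat > h.py <<'E'
import numpy as np,cv2
def cloud(c):
    H,W=c["range_z"].shape;f=H/2/np.tan(np.radians(float(c["fovy"]))/2)
    u,v=np.meshgrid(np.arange(W),np.arange(H));z=c["range_z"]
    P=np.stack([(u-c["cx"])/f*z,(v-c["cy"])/f*z,z],-1)
    V=np.linalg.inv(c["view"]);Q=P@V[:3,:3].T+V[:3,3];Q[z==0]=np.nan
    return Q
def proj(c,p):
    H=c["range_z"].shape[0];f=H/2/np.tan(np.radians(float(c["fovy"]))/2)
    q=c["view"][:3,:3]@np.array(p)+c["view"][:3,3]
    return q[0]/q[2]*f+c["cx"],q[1]/q[2]*f+c["cy"]
E
python3 - <<'E'
from h import *
t=np.load("pics/top0.npz");s=np.load("pics/side0.npz")
def crop(c,r,k):
    x0,x1,y0,y1=r;return cv2.resize(c["pixels"][y0:y1,x0:x1,::-1],None,fx=k,fy=k,interpolation=cv2.INTER_CUBIC)
a=crop(t,(140,260,180,270),3);b=crop(t,(330,405,180,255),3.6)
cc=crop(s,(240,340,210,310),3);d=crop(s,(250,330,120,185),4.1)
cv2.imwrite("pics/crop1.png",np.vstack([np.hstack([a,b]),np.hstack([cc[:270],d[:270]])[:, :630] if 0 else cv2.resize(np.hstack([cc[:266],d[:266]]),(a.shape[1]+b.shape[1],266))]))
for n,c in(("top",t),("side",s)):
    Q=cloud(c)
    for nm,(u0,u1,v0,v1) in ({"wide":(155,187,195,225),"slim":(225,247,233,255),"mill":(335,400,187,250)} if n=="top" else {"wide":(252,286,268,302),"slim":(297,317,217,248),"mill":(265,310,128,176)}).items():
        q=Q[v0:v1,u0:u1].reshape(-1,3);q=q[~np.isnan(q[:,0])]
        h,e=np.histogram(q[:,2],bins=np.arange(0,.14,.004))
        print(n,nm,[(round(e[i],3),int(h[i]),np.round((np.min(q[(q[:,2]>=e[i])&(q[:,2]<e[i+1]),:2],0)+np.max(q[(q[:,2]>=e[i])&(q[:,2]<e[i+1]),:2],0))/2,4).tolist(),np.round(np.ptp(q[(q[:,2]>=e[i])&(q[:,2]<e[i+1]),:2],0),3).tolist()) for i in range(2,len(h)) if h[i]>8])
E
```

```text
top wide [(np.float64(0.028), 53, [0.5539, 0.2478], [0.057, 0.057]), (np.float64(0.032), 201, [0.5548, 0.2486], [0.06, 0.06]), (np.float64(0.036), 47, [0.5544, 0.2491], [0.06, 0.057]), (np.float64(0.068), 12, [0.5499, 0.2446], [0.022, 0.024]), (np.float64(0.072), 64, [0.5547, 0.2476], [0.028, 0.028]), (np.float64(0.076), 54, [0.5533, 0.2494], [0.025, 0.028])]
top slim [(np.float64(0.028), 12, [0.4656, 0.0798], [0.036, 0.038]), (np.float64(0.032), 50, [0.4642, 0.0809], [0.038, 0.04]), (np.float64(0.072), 76, [0.4636, 0.0809], [0.029, 0.03]), (np.float64(0.076), 49, [0.4623, 0.0808], [0.027, 0.029])]
top mill [(np.float64(0.008), 22, [0.5099, -0.2189], [0.1, 0.063]), (np.float64(0.012), 27, [0.5108, -0.2207], [0.107, 0.063]), (np.float64(0.016), 22, [0.5193, -0.22], [0.12, 0.063]), (np.float64(0.02), 22, [0.5165, -0.2214], [0.12, 0.063]), (np.float64(0.024), 86, [0.5195, -0.2413], [0.127, 0.104]), (np.float64(0.028), 144, [0.5113, -0.2456], [0.121, 0.11]), (np.float64(0.032), 58, [0.5122, -0.2453], [0.118, 0.11]), (np.float64(0.036), 24, [0.5173, -0.2447], [0.118, 0.109]), (np.float64(
[... 3275 characters left out ...]
64(0.052), 54, [0.5272, -0.2407], [0.114, 0.1]), (np.float64(0.056), 43, [0.527, -0.2376], [0.107, 0.097]), (np.float64(0.06), 41, [0.5228, -0.2372], [0.123, 0.096]), (np.float64(0.064), 48, [0.5229, -0.2292], [0.123, 0.076]), (np.float64(0.068), 54, [0.5249, -0.2303], [0.12, 0.075]), (np.float64(0.072), 62, [0.5236, -0.2333], [0.123, 0.082]), (np.float64(0.076), 71, [0.525, -0.2341], [0.119, 0.084]), (np.float64(0.08), 62, [0.5232, -0.2333], [0.115, 0.083]), (np.float64(0.084), 96, [0.5265, -0.2367], [0.108, 0.09]), (np.float64(0.088), 169, [0.5274, -0.2482], [0.11, 0.109]), (np.float64(0.092), 236, [0.5286, -0.2462], [0.106, 0.109]), (np.float64(0.096), 58, [0.529, -0.25], [0.094, 0.088])]
```

View pics/crop1.png

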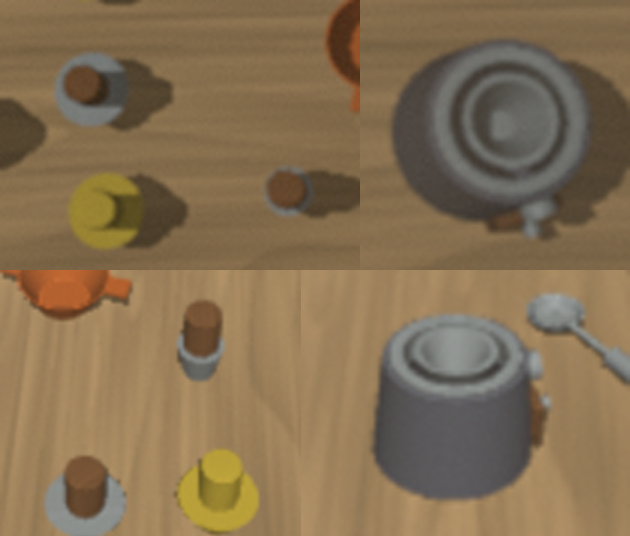

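The crop confirms it: the part at (171,210) is grey steel with a 60 mm flange and brown knob, so it is the wide cone. (236,244) is the 40 mm slim cone. Next I'll refine the positions and check for obstacles.

```bash
python3 - <<'E'
from h import *
from scipy.spatial.transform import Rotation as R
from scipy.optimize import least_squares
t=np.load("pics/top0.npz");s=np.load("pics/side0.npz")
print(np.round(R.from_quat([-0.1018, 0.7002, -0.6993, 0.1017]).as_matrix(),3).tolist())
def get(c,x,y,r,z0,z1):
    Q=cloud(c).reshape(-1,3);d=np.hypot(Q[:,0]-x,Q[:,1]-y)
    return Q[(d<r)&(Q[:,2]>z0)&(Q[:,2]<z1)]
for n,c in(("top",t),("side",s)):
    for nm,(x,y,z0,z1) in {"wide":(.555,.249,.026,.040),"wideknob":(.555,.249,.066,.084),"mill":(.528,-.25,.086,.1)}.items():
        q=get(c,x,y,.09 if nm=="mill" else .05,z0,z1)
        (cx,cy),r=cv2.minEnclosingCircle(q[:,:2].astype(np.float32));print(n,nm,len(q),round(cx,4),round(cy,4),round(r,4),'z',np.round(np.median(q[:,2]),4))
    q=get(c,.528,-.25,.07,.03,.12);d=np.hypot(q[:,0]-.5285,q[:,1]+.25)
    for a in range(0,60,4):
        m=(d*1e3>=a)&(d*1e3<a+4);print(a,m.sum(),np.round(np.median(q[m,2]),4),end=' | ')
    print()
    Q=cloud(c).reshape(-1,3)
    m=(Q[:,1]<-.35)&(Q[:,1]>-.9)&(Q[:,0]<.6)&(Q[:,0]>.05)&(Q[:,2]>.05);print("toaster etc",np.round(Q[m].min(0),3),np.round(Q[m].max(0),3),m.sum())
    m=(Q[:,1]<-.35)&(Q[:,0]<.6)&(Q[:,0]>.23)&(Q[:,2]>.05);print("x>.23",np.round(Q[m].min(0),3) if m.any() else 0,np.round(Q[m].max(0),3) if m.any() else 0)
Q=cloud(t)
for u,v in((168,168),(127,223),(175,250),(332,117),(230,120),(268,90),(490,310)):print((u,v),np.round(Q[v,u],3))
E
```

```text
[[-0.959, -0.0, 0.285], [-0.285, 0.001, -0.959], [-0.0, -1.0, -0.001]]
top wide 301 0.554 0.2485 0.0317 z 0.0339
top wideknob 134 0.5544 0.2481 0.0159 z 0.0755
top mill 1171 0.5277 -0.2504 0.0568 z 0.0934
0 8 0.0651 | 4 25 0.0656 | 8 38 0.0661 | 12 58 0.0719 | 16 80 0.0794 | 20 109 0.0871 | 24 131 0.0949 | 28 113 0.0963 | 32 21 0.0945 | 36 67 0.0878 | 40 238 0.0932 | 44 201 0.0942 | 48 220 0.0932 | 52 248 0.0902 | 56 285 0.0619 | 
toaster etc [ 0.214 -0.58   0.05 ] [ 0.384 -0.47   0.185] 2994
x>.23 [ 0.23 -0.58  0.05] [ 0.384 -0.47   0.185]
side wide 314 0.555 0.2488 0.0321 z 0.0328
side wideknob 148 0.5555 0.249 0.0164 z 0.0744
side mill 514 0.5276 -0.2488 0.0579 z 0.0927
0 0 nan | 4 0 nan | 8 1 0.0724 | 12 11 0.0715 | 16 44 0.08 | 20 38 0.0857 | 24 69 0.0925 | 28 56 0.0957 | 32 10 0.0954 | 36 22 0.0922 | 40 94 0.0922 | 44 97 0.0937 | 48 102 0.0918 | 52 234 0.079 | 56 365 0.0561 | 
toaster etc [ 0.141 -0.763  0.05 ] [ 0.384 -0.466  0.408] 4422
x>.23 [ 0.23  -1.457  0.05 ] [ 0.384 -0.466  0.187]
(168, 168) [0.654 0.246 0.079]
(127, 223) [0.518 0.347 0.074]
(175, 250) [0.449 0.227 0.077]
(332, 117) [ 0.752 -0.157  0.151]
(230, 120) [0.784 0.091 0.054]
(268, 90) [ 0.852 -0.009  0.081]
(490, 310) [ 0.3   -0.491  0.136]
  return _methods._mean(a, axis=axis, dtype=dtype,
  ret = ret.dtype.type(ret / rcount)
```

Wide cone is at (0.5547, 0.2486) and the mill axis at (0.5278, −0.2498), with the cup rim at about 0.0965. The toaster beside the start tops out at 0.187, so I lift first.

Request:
send_rows:
  motion:
    - [65, 0, -0.04, 0, 0, 0, 0]
    - [65, -0.03, -0.07, -0.017, 0, 0, 0]
    - [65, -0.068, -0.07, -0.038, 0, -0.1, 0]
    - [65, -0.105, -0.07, -0.058, 0, -0.2, 0]
    - [65, -0.142, -0.07, -0.079, 0, -0.3, 0]
    - [65, -0.18, -0.07, -0.1, 0, -0.4, 0]
    - [65, -0.217, -0.07, -0.12, 0, -0.5, 0]
    - [65, -0.254, -0.07, -0.141, 0, -0.6, 0]
    - [65, -0.291, -0.07, -0.162, 0, -0.7, 0]
    - [65, -0.328, -0.07, -0.183, 0, -0.8, 0]
  squeeze: 50

```text
clock: 0.93
position: [0.4337, -0.3364, 0.3012]
ee_rot: [-0.368, 0.604, -0.604, 0.368]
ft_force: [0.8, -0.8, 0.3]
grip_width: 0.648
```

```bash
cat >> h.py <<'E'
from scipy.spatial.transform import Rotation as R
def plan(o,p,yawdeg=None):
    M=R.from_quat(o["ee_rot"]);d=np.array(p)-np.array(o["position"])
    print("pos",np.round(o["position"],4),"clk",round(float(o["clock"]),2),"j",np.round(o["joint_pos"],2),"f",np.round(o["ft_force"],2),"grip",np.round(o["grip_width"],3))
    if yawdeg is not None:
        a=np.radians(yawdeg);z=[np.cos(a),np.sin(a),0];y=[0,0,-1];x=np.cross(y,z)
        T=R.from_matrix(np.array([x,y,z]).T)
        print("turn",np.round((M.inv()*T).as_rotvec(),4))
    zz=M.as_matrix()[:,2];print("shift",np.round(M.inv().apply(d),4),"yaw",np.round(np.degrees(np.arctan2(zz[1],zz[0])),2), "down",np.round(M.as_matrix()[:,1],4))
E
python3 - <<'E'
from workcell import *
from h import *
plan(get_obs(),(.5547,.2486,.20),24)
E
```

```text
pos [ 0.4337 -0.3364  0.3012] clk 0.93 j [ 0.91  0.16 -0.38  1.54  0.06  1.46  0.05] f [ 0.8  -0.85  0.32] grip 0.648
turn [ 2.000e-04 -8.961e-01  1.000e-04]
shift [-0.5752  0.1011 -0.1612] yaw -27.34 down [-2.e-04 -1.e-04 -1.e+00]
```

Request:
send_rows:
  motion:
    - [65, -0.038, 0, -0.011, 0, -0.06, 0]
    - [65, -0.077, 0, -0.022, 0, -0.12, 0]
    - [65, -0.115, 0.005, -0.032, 0, -0.18, 0]
    - [65, -0.154, 0.01, -0.043, 0, -0.24, 0]
    - [65, -0.192, 0.02, -0.054, 0, -0.3, 0]
    - [65, -0.23, 0.03, -0.065, 0, -0.36, 0]
    - [65, -0.268, 0.04, -0.075, 0, -0.42, 0]
    - [65, -0.306, 0.05, -0.086, 0, -0.48, 0]
    - [65, -0.344, 0.06, -0.097, 0, -0.54, 0]
    - [65, -0.382, 0.06, -0.107, 0, -0.6, 0]

```text
clock: 1.77
position: [0.5139, 0.0516, 0.2394]
ee_rot: [0.53, -0.469, 0.468, -0.529]
ft_force: [0.1, -0.6, 0.8]
grip_width: 0.655
```

```bash
python3 - <<'E'
from workcell import *
from h import *
plan(get_obs(),(.5547,.2486,.11),24)
E
```

```text
pos [0.5139 0.0516 0.2394] clk 1.77 j [ 0.5   0.15 -0.75  1.7   0.11  1.33 -0.15] f [ 0.08 -0.61  0.81] grip 0.655
turn [ 2.500e-03 -2.981e-01 -2.000e-04]
shift [-0.1907  0.1292  0.0645] yaw 6.92 down [-2.4e-03 -5.0e-04 -1.0e+00]
```

Request:
send_rows:
  motion:
    - [65, -0.036, 0.005, 0.012, 0.001, -0.06, 0]
    - [65, -0.072, 0.01, 0.024, 0.001, -0.12, 0]
    - [65, -0.108, 0.02, 0.036, 0.002, -0.18, 0]
    - [65, -0.144, 0.035, 0.048, 0.002, -0.24, 0]
    - [65, -0.176, 0.055, 0.06, 0.002, -0.29, 0]
    - [65, -0.19, 0.08, 0.064, 0.0025, -0.298, 0]
    - [65, -0.191, 0.105, 0.0645, 0.0025, -0.298, 0]
    - [65, -0.191, 0.125, 0.0645, 0.0025, -0.298, 0]
    - [65, -0.191, 0.129, 0.0645, 0.0025, -0.298, 0]
    - [65, -0.191, 0.129, 0.0645, 0.0025, -0.298, 0]

```text
clock: 2.6
position: [0.5558, 0.2466, 0.1109]
ee_rot: [0.593, -0.386, 0.386, -0.592]
ft_force: [-0.0, 0.7, 0.2]
grip_width: 0.649
```

```bash
python3 - <<'E'
from workcell import *
from h import *
plan(get_obs(),(.5547,.2486,.043),24)
s=camera("side");t=camera("top")
a=cv2.resize(s["pixels"][200:330,210:340,::-1],(390,390),interpolation=2);b=cv2.resize(t["pixels"][140:270,110:240,::-1],(390,390),interpolation=2)
cv2.imwrite("pics/pre.png",np.hstack([a,b]))
E
```

```text
pos [0.5558 0.2466 0.1109] clk 2.6 j [ 0.12  0.51 -0.8   1.62  0.39  1.18 -0.35] f [-0.03  0.67  0.25] grip 0.649
turn [ 0.0006 -0.0029  0.0003]
shift [-0.0023  0.0679 -0.0001] yaw 23.83 down [-4.e-04 -5.e-04 -1.e+00]
```

View pics/pre.png

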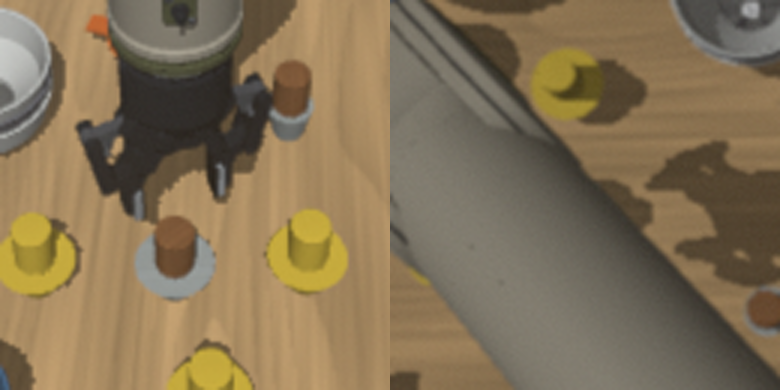

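The open fingers straddle the wide cone's knob, seen at (175,245) in the left crop, with the yellow look-alikes clear. Descending and closing.

Request:
send_rows:
  motion:
    - [65, -0.0023, 0.02, 0, 0, 0, 0]
    - [65, -0.0023, 0.045, 0, 0, 0, 0]
    - [65, -0.0023, 0.063, 0, 0, 0, 0]
    - [65, -0.0023, 0.071, 0, 0, 0, 0]
    - [65, -0.0023, 0.071, 0, 0, 0, 0]
    - [65, -0.0023, 0.071, 0, 0, 0, 0]
    - [45, -0.0023, 0.071, 0, 0, 0, 0]
    - [30, -0.0023, 0.071, 0, 0, 0, 0]
    - [20, -0.0023, 0.071, 0, 0, 0, 0]
    - [0, -0.0023, 0.071, 0, 0, 0, 0]
  squeeze: 50

```text
clock: 3.53
position: [0.5567, 0.2498, 0.043]
ee_rot: [-0.591, 0.385, -0.387, 0.594]
ft_force: [-2.1, -1.0, 7.3]
grip_width: 0.361
```

Request:
send_rows:
  motion:
    - [0, 0, 0, 0, 0, 0, 0]
    - [0, 0, 0, 0, 0, 0, 0]
    - [0, 0, 0, 0, 0, 0, 0]
    - [0, 0, 0, 0, 0, 0, 0]

```text
clock: 3.87
position: [0.5567, 0.2498, 0.043]
ee_rot: [-0.591, 0.385, -0.387, 0.594]
ft_force: [-1.3, -1.1, 7.6]
grip_width: 0.358
```

```bash
python3 - <<'E'
from workcell import *
from h import *
plan(get_obs(),(.5547,.2486,.20),24)
s=camera("side")
a=cv2.resize(s["pixels"][220:330,210:340,::-1],(780,660)[0:2],interpolation=2)
cv2.imwrite("pics/grasp.png",cv2.resize(a,(650,550)))
E
```

```text
pos [0.5567 0.2498 0.043 ] clk 3.87 j [ 0.09  0.59 -0.76  1.67  0.46  1.07 -0.4 ] f [-1.33 -1.06  7.57] grip 0.358
turn [-0.0048 -0.0029  0.0008]
shift [ 0.0004 -0.157  -0.0016] yaw 23.83 down [ 0.0047  0.0013 -1.    ]
```

View pics/grasp.png

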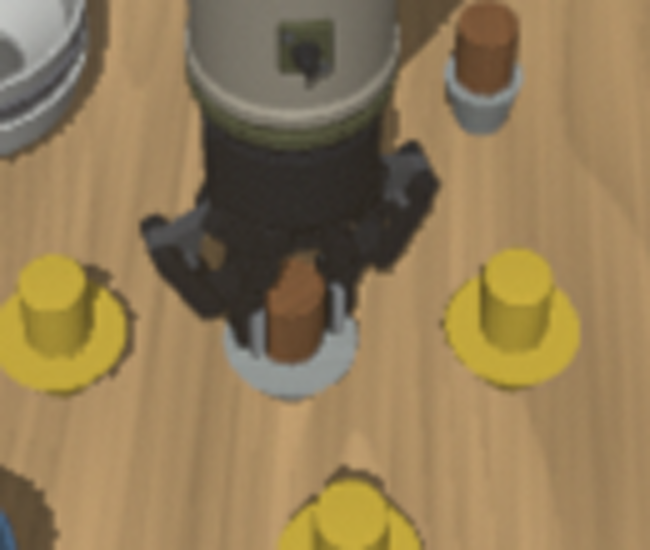

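The knob is held between both pads (crop centre, around (297,310)), and the flange stands flat on the table. Lifting.

Request:
send_rows:
  motion:
    - [0, 0, -0.01, 0, 0, 0, 0]
    - [0, 0, -0.03, 0, 0, 0, 0]
    - [0, 0, -0.06, 0, 0, 0, 0]
    - [0, 0, -0.09, 0, 0, 0, 0]
    - [0, 0, -0.12, 0, 0, 0, 0]
    - [0, 0, -0.15, 0, 0, 0, 0]
    - [0, 0, -0.17, 0, 0, 0, 0]
    - [0, 0, -0.17, 0, 0, 0, 0]
    - [0, 0, -0.17, 0, 0, 0, 0]

```text
clock: 4.67
position: [0.5557, 0.2495, 0.2128]
ee_rot: [-0.591, 0.385, -0.387, 0.594]
ft_force: [0.8, -0.7, -3.3]
grip_width: 0.364
```

```bash
python3 - <<'E'
from workcell import *
from h import *
plan(get_obs(),(.5278,-.2498,.21),-25)
s=camera("side")
a=cv2.resize(s["pixels"][170:300,200:350,::-1],(600,520),interpolation=2)
cv2.imwrite("pics/lift.png",a)
np.savez("pics/lift.npz",**s)
E
```

```text
pos [0.5557 0.2495 0.2128] clk 4.67 j [ 0.15  0.43 -0.84  1.5   0.32  1.35 -0.3 ] f [ 0.78 -0.69 -3.34] grip 0.364
turn [-0.0048  0.8524 -0.0013]
shift [ 0.4454  0.0021 -0.2274] yaw 23.84 down [ 0.0047  0.0012 -1.    ]
```

View pics/lift.png

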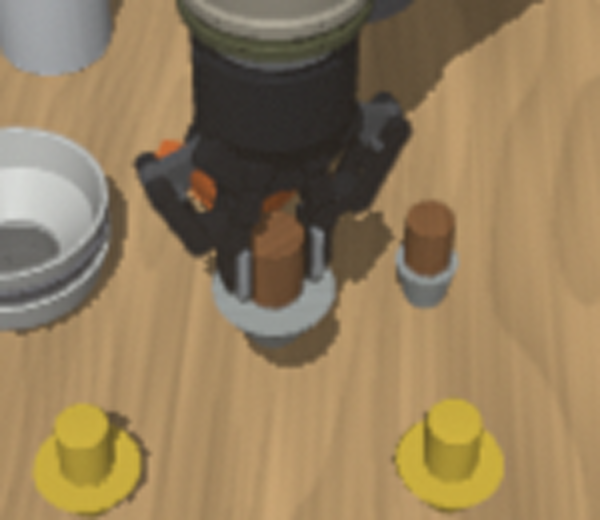

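Request:
send_rows:
  motion:
    - [0, 0.025, 0, -0.013, -0.001, 0.04, 0]
    - [0, 0.058, 0, -0.03, -0.002, 0.12, 0]
    - [0, 0.093, 0, -0.047, -0.003, 0.2, 0]
    - [0, 0.128, 0, -0.065, -0.004, 0.28, 0]
    - [0, 0.163, 0, -0.083, -0.005, 0.36, 0]
    - [0, 0.198, 0, -0.101, -0.005, 0.44, 0]
    - [0, 0.233, 0, -0.119, -0.005, 0.52, 0]
    - [0, 0.268, 0, -0.137, -0.005, 0.6, 0]
    - [0, 0.303, 0, -0.155, -0.005, 0.68, 0]
    - [0, 0.338, 0, -0.173, -0.005, 0.74, 0]

```text
clock: 5.55
position: [0.5323, -0.1318, 0.2096]
ee_rot: [-0.413, 0.576, -0.574, 0.41]
ft_force: [1.5, -0.4, -2.4]
grip_width: 0.36
```

```bash
python3 - <<'E'
from workcell import *
from h import *
plan(get_obs(),(.5278,-.2498,.18),-25)
E
```

```text
pos [ 0.5323 -0.1318  0.2096] clk 5.55 j [ 0.67  0.23 -0.59  1.67  0.13  1.29 -0.27] f [ 1.46 -0.4  -2.45] grip 0.36
turn [0.0047 0.1079 0.001 ]
shift [0.1131 0.0295 0.0339] yaw -18.82 down [-4.8e-03  8.0e-04 -1.0e+00]
```

Request:
send_rows:
  motion:
    - [0, 0.035, 0, 0.01, 0.002, 0.03, 0]
    - [0, 0.07, 0, 0.02, 0.003, 0.06, 0]
    - [0, 0.1, 0.008, 0.03, 0.004, 0.09, 0]
    - [0, 0.113, 0.018, 0.034, 0.005, 0.108, 0]
    - [0, 0.113, 0.026, 0.034, 0.005, 0.108, 0]
    - [0, 0.113, 0.0295, 0.034, 0.005, 0.108, 0]
    - [0, 0.113, 0.0295, 0.034, 0.005, 0.108, 0]
    - [0, 0.113, 0.0295, 0.034, 0.005, 0.108, 0]

```text
clock: 6.22
position: [0.5302, -0.2459, 0.1812]
ee_rot: [0.382, -0.595, 0.595, -0.382]
ft_force: [-0.2, 0.7, -1.1]
grip_width: 0.36
```

```bash
python3 - <<'E'
from workcell import *
from h import *
plan(get_obs(),(.5278,-.2498,.135),-25)
s=camera("side");t=camera("top");np.savez("pics/ab_s.npz",**s)
a=cv2.resize(s["pixels"][60:190,220:350,::-1],(390,390),interpolation=2);b=cv2.resize(t["pixels"][150:280,310:440,::-1],(390,390),interpolation=2)
cv2.imwrite("pics/ab.png",np.hstack([a,b]))
Q=cloud(s).reshape(-1,3)
for z0,z1 in((.155,.164),(.163,.17),(.164,.176)):
    m=(np.hypot(Q[:,0]-.528,Q[:,1]+.25)<.045)&(Q[:,2]>z0)&(Q[:,2]<z1);q=Q[m];print(z0,m.sum(),cv2.minEnclosingCircle(q[:,:2].astype(np.float32)))
E
```

```text
pos [ 0.5302 -0.2459  0.1812] clk 6.22 j [ 0.77  0.32 -0.5   1.62  0.16  1.24 -0.19] f [-0.16  0.71 -1.09] grip 0.36
turn [-0.0017  0.0071 -0.0003]
shift [ 0.0046  0.0462 -0.0006] yaw -24.6 down [ 1.6e-03 -5.0e-04 -1.0e+00]
0.155 19 ((0.5285651683807373, -0.22911767661571503), 0.0194882582873106)
0.163 46 ((0.5282334685325623, -0.24606536328792572), 0.03170615807175636)
0.164 135 ((0.5275395512580872, -0.24453534185886383), 0.03308912739157677)
```

View pics/ab.png

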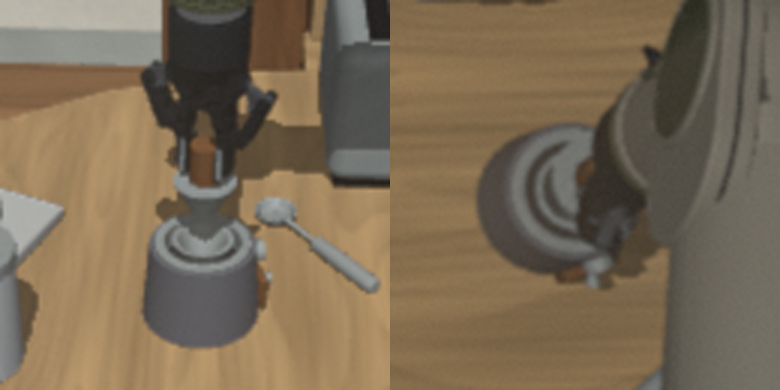

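Cone hangs upright over the mill mouth (side crop: cone at (205,185), cup mouth at (203,240)). By the side camera its axis is about 1 mm to −x of the TCP. I'll centre it and start lowering into the cup.

Request:
send_rows:
  motion:
    - [0, 0.0039, 0.01, 0, -0.0017, 0.007, 0]
    - [0, 0.0039, 0.02, 0, -0.0017, 0.007, 0]
    - [0, 0.0039, 0.03, 0, -0.0017, 0.007, 0]
    - [0, 0.0039, 0.036, 0, -0.0017, 0.007, 0]
    - [0, 0.0039, 0.04, 0, -0.0017, 0.007, 0]
    - [0, 0.0039, 0.04, 0, -0.0017, 0.007, 0]
    - [0, 0.0039, 0.04, 0, -0.0017, 0.007, 0]

```text
clock: 6.9
position: [0.5284, -0.2513, 0.1413]
ee_rot: [0.379, -0.597, 0.597, -0.379]
ft_force: [0.1, -0.6, -2.0]
grip_width: 0.354
```

```bash
python3 - <<'E'
from workcell import *
from h import *
plan(get_obs(),(.5287,-.2495,.118),-25)
E
```

```text
pos [ 0.5284 -0.2513  0.1413] clk 6.9 j [ 0.77  0.35 -0.49  1.66  0.18  1.17 -0.2 ] f [ 0.1  -0.6  -1.98] grip 0.354
turn [-0.0006 -0.0025  0.0003]
shift [-0.0017  0.0233 -0.0005] yaw -25.14 down [ 4.e-04 -5.e-04 -1.e+00]
```

Request:
send_rows:
  motion:
    - [0, -0.001, 0.004, 0, 0, 0, 0]
    - [0, -0.0017, 0.009, 0, 0, 0, 0]
    - [0, -0.0017, 0.014, 0, 0, 0, 0]
    - [0, -0.0017, 0.018, 0, 0, 0, 0]
    - [0, -0.0017, 0.019, 0, 0, 0, 0]
    - [0, -0.0017, 0.019, 0, 0, 0, 0]

```text
clock: 7.4
position: [0.5289, -0.2498, 0.122]
ee_rot: [0.379, -0.597, 0.597, -0.379]
ft_force: [0.1, 0.2, -2.0]
grip_width: 0.36
```

```bash
python3 - <<'E'
from workcell import *
from h import *
plan(get_obs(),(.5287,-.2495,.116),-25)
E
```

```text
pos [ 0.5289 -0.2498  0.122 ] clk 7.4 j [ 0.76  0.37 -0.49  1.68  0.19  1.13 -0.22] f [ 0.08  0.17 -1.99] grip 0.36
turn [-0.0001 -0.0026  0.0004]
shift [-0.0002  0.006  -0.0003] yaw -25.15 down [-0.e+00 -4.e-04 -1.e+00]
```

Within 0.3 mm and hanging free (−2 N is the cone's weight). Feeling for the seat in small steps.

Request:
send_rows:
  motion:
    - [0, 0, 0.001, 0, 0, 0, 0]
    - [0, 0, 0.002, 0, 0, 0, 0]
    - [0, 0, 0.003, 0, 0, 0, 0]
    - [0, 0, 0.003, 0, 0, 0, 0]

```text
clock: 7.73
position: [0.5291, -0.2499, 0.1194]
ee_rot: [0.379, -0.597, 0.597, -0.379]
ft_force: [1.0, 0.3, -2.0]
grip_width: 0.358
```

Request:
send_rows:
  motion:
    - [0, 0, 0.001, 0, 0, 0, 0]
    - [0, 0, 0.0015, 0, 0, 0, 0]
    - [0, 0, 0.0015, 0, 0, 0, 0]

```text
clock: 7.98
position: [0.5295, -0.2501, 0.1182]
ee_rot: [0.379, -0.596, 0.598, -0.379]
ft_force: [0.5, -0.9, -2.1]
grip_width: 0.359
```

Request:
send_rows:
  motion:
    - [0, 0, 0.0005, 0, 0, 0, 0]
    - [0, 0, 0.001, 0, 0, 0, 0]
    - [0, 0, 0.001, 0, 0, 0, 0]

```text
clock: 8.23
position: [0.5297, -0.2502, 0.1173]
ee_rot: [0.379, -0.596, 0.598, -0.379]
ft_force: [2.8, -1.6, 0.4]
grip_width: 0.36
```

First contact at TCP z of about 0.1175, with the cup pushing the cone toward (+x, −y). I'll ease sideways with it and go on down.

Request:
send_rows:
  motion:
    - [0, 0, 0, 0.0007, 0, 0, 0]
    - [0, 0, 0.0005, 0.0012, 0, 0, 0]
    - [0, 0, 0.0007, 0.0012, 0, 0, 0]

```text
clock: 8.48
position: [0.5303, -0.2504, 0.1163]
ee_rot: [0.379, -0.597, 0.597, -0.379]
ft_force: [0.9, -0.9, 2.0]
grip_width: 0.359
```

```bash
python3 - <<'E'
from workcell import *
from h import *
plan(get_obs(),(.5287,-.2495,.116),-25);print(get_obs()["torque"])
E
```

```text
pos [ 0.5303 -0.2504  0.1163] clk 8.48 j [ 0.76  0.38 -0.49  1.68  0.2   1.12 -0.22] f [ 0.88 -0.91  2.04] grip 0.359
turn [-0.0009 -0.0026  0.0005]
shift [-0.0002  0.0003 -0.0018] yaw -25.15 down [ 6.e-04 -8.e-04 -1.e+00]
[-0.27904604 -0.30585251 -0.0011343 ]
```

Request:
send_rows:
  motion:
    - [0, 0, 0.0003, 0.0002, 0, 0, 0]
    - [0, 0, 0.0006, 0.0004, 0, 0, 0]
    - [0, 0, 0.0006, 0.0004, 0, 0, 0]

```text
clock: 8.73
position: [0.5305, -0.2506, 0.1158]
ee_rot: [0.379, -0.597, 0.597, -0.379]
ft_force: [-1.0, -0.4, 3.4]
grip_width: 0.358
```

Request:
send_rows:
  motion:
    - [0, 0, 0.0003, 0, 0, 0, 0]
    - [0, 0, 0.0003, 0, 0, 0, 0]

```text
clock: 8.9
position: [0.5305, -0.2506, 0.1155]
ee_rot: [0.379, -0.597, 0.597, -0.379]
ft_force: [-1.8, -0.2, 5.0]
grip_width: 0.365
```

Request:
send_rows:
  motion:
    - [0, 0, 0.0003, -0.0002, 0, 0, 0]
    - [0, 0, 0.0004, -0.0003, 0, 0, 0]
    - [0, 0, 0.0004, -0.0003, 0, 0, 0]

```text
clock: 9.15
position: [0.5305, -0.2506, 0.1154]
ee_rot: [0.379, -0.596, 0.597, -0.379]
ft_force: [-1.2, -0.7, 7.2]
grip_width: 0.355
```

```bash
python3 - <<'E'
from workcell import *
from h import *
o=get_obs();plan(o,(.5305,-.2506,.116),-25+30);print(o["torque"])
E
```

```text
pos [ 0.5305 -0.2506  0.1154] clk 9.15 j [ 0.76  0.38 -0.49  1.68  0.2   1.12 -0.22] f [-1.23 -0.74  7.17] grip 0.355
turn [-0.0013 -0.5264  0.001 ]
shift [ 0.     -0.0006  0.0001] yaw -25.16 down [ 0.0011 -0.0012 -1.    ]
[-0.16323347  0.2656029  -0.00866892]
```

Push about 9.3 N (7.2 + 2.1 weight). Starting the left rock in small steps while watching force.

Request:
send_rows:
  motion:
    - [0, 0, 0, 0, 0, -0.05, 0]
    - [0, 0, 0, 0, 0, -0.1, 0]
    - [0, 0, 0, 0, 0, -0.15, 0]
    - [0, 0, 0, 0, 0, -0.15, 0]

```text
clock: 9.48
position: [0.5303, -0.2505, 0.1153]
ee_rot: [0.424, -0.566, 0.567, -0.424]
ft_force: [-2.1, -0.5, 6.2]
grip_width: 0.359
```

```bash
python3 - <<'E'
from workcell import *
from h import *
o=get_obs();plan(o,(.5305,-.2506,.1154),-25+30);print(o["torque"])
E
```

```text
pos [ 0.5303 -0.2505  0.1153] clk 9.48 j [ 0.78  0.39 -0.51  1.68  0.21  1.12 -0.07] f [-2.12 -0.54  6.24] grip 0.359
turn [-0.0009 -0.3731  0.0009]
shift [ 0.0001 -0.0001  0.0002] yaw -16.38 down [ 8.e-04 -1.e-03 -1.e+00]
[-0.03810649  0.37550606  0.06682233]
```

Request:
send_rows:
  motion:
    - [0, 0, 0.0002, -0.0002, 0, -0.05, 0]
    - [0, 0, 0.0002, -0.0003, 0, -0.1, 0]
    - [0, 0, 0.0002, -0.0003, 0, -0.15, 0]
    - [0, 0, 0.0002, -0.0003, 0, -0.2, 0]
    - [0, 0, 0.0002, -0.0003, 0, -0.2, 0]

```text
clock: 9.9
position: [0.5301, -0.2504, 0.1152]
ee_rot: [0.478, -0.521, 0.521, -0.478]
ft_force: [-2.1, -0.5, 6.0]
grip_width: 0.362
```

```bash
python3 - <<'E'
from workcell import *
from h import *
o=get_obs();plan(o,(.5305,-.2506,.1154),-25+30);print(o["torque"])
E
```

```text
pos [ 0.5301 -0.2504  0.1152] clk 9.9 j [ 0.81  0.39 -0.55  1.68  0.22  1.13  0.12] f [-2.11 -0.47  6.  ] grip 0.362
turn [-0.0009 -0.173   0.001 ]
shift [ 0.0002 -0.0002  0.0004] yaw -4.91 down [ 9.e-04 -9.e-04 -1.e+00]
[-0.0147005   0.41898614  0.01048677]
```

Request:
send_rows:
  motion:
    - [0, 0, 0.0002, -0.0002, 0, -0.05, 0]
    - [0, 0, 0.0004, -0.0004, 0, -0.1, 0]
    - [0, 0, 0.0004, -0.0004, 0, -0.15, 0]
    - [0, 0, 0.0004, -0.0004, 0, -0.19, 0]
    - [0, 0, 0.0004, -0.0004, 0, -0.19, 0]

```text
clock: 10.32
position: [0.5299, -0.2503, 0.115]
ee_rot: [-0.525, 0.473, -0.474, 0.525]
ft_force: [-1.9, 0.0, 7.6]
grip_width: 0.363
```

```bash
python3 - <<'E'
from workcell import *
from h import *
o=get_obs();plan(o,(.5305,-.2506,.1154),-25+30);print(o["torque"])
s=camera("side")
cv2.imwrite("pics/left.png",cv2.resize(s["pixels"][70:190,220:350,::-1],(650,600),interpolation=2))
E
```

```text
pos [ 0.5299 -0.2503  0.115 ] clk 10.32 j [ 0.83  0.4  -0.58  1.68  0.24  1.13  0.29] f [-1.87  0.01  7.6 ] grip 0.363
turn [-0.0011  0.0164  0.0012]
shift [ 0.0003 -0.0004  0.0006] yaw 5.94 down [ 0.0012 -0.0011 -1.    ]
[0.03367743 0.39903959 0.02888559]
```

View pics/left.png

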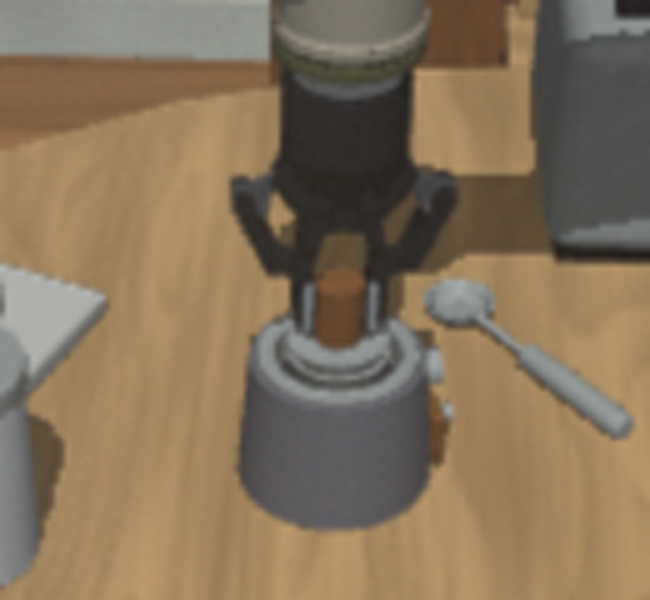

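Turned 31° left at about 9.7 N; the cone is seated in the mouth at (340,350) and upright. Now rocking right, by 62° in stages.

Request:
send_rows:
  motion:
    - [0, 0, 0, 0, 0, 0.06, 0]
    - [0, 0, 0, 0, 0, 0.12, 0]
    - [0, 0, 0, 0, 0, 0.18, 0]
    - [0, 0, 0, 0, 0, 0.24, 0]
    - [0, 0, 0, 0, 0, 0.3, 0]
    - [0, 0, 0, 0, 0, 0.3, 0]

```text
clock: 10.87
position: [0.5302, -0.2504, 0.1151]
ee_rot: [0.447, -0.547, 0.549, -0.447]
ft_force: [-1.0, -0.6, 7.5]
grip_width: 0.361
```

```bash
python3 - <<'E'
from workcell import *
from h import *
o=get_obs();plan(o,(.5300,-.2504,.1152),-56);print(o["torque"])
E
```

```text
pos [ 0.5302 -0.2504  0.1151] clk 10.87 j [ 0.79  0.39 -0.53  1.68  0.21  1.12  0.  ] f [-0.95 -0.62  7.54] grip 0.361
turn [-2.400e-03  7.746e-01  1.000e-04]
shift [ 0.     -0.0001 -0.0002] yaw -11.62 down [ 0.0019 -0.0014 -1.    ]
[-0.17544951  0.03645199 -0.06422047]
```

Request:
send_rows:
  motion:
    - [0, 0, 0, 0, 0, 0.06, 0]
    - [0, 0, 0, 0, 0, 0.12, 0]
    - [0, 0, 0, 0, 0, 0.18, 0]
    - [0, 0, 0, 0, 0, 0.24, 0]
    - [0, 0, 0, 0, 0, 0.3, 0]
    - [0, 0, 0, 0, 0, 0.36, 0]
    - [0, 0, 0, 0, 0, 0.4, 0]
    - [0, 0, 0, 0, 0, 0.4, 0]

```text
clock: 11.53
position: [0.5304, -0.2507, 0.1152]
ee_rot: [0.329, -0.625, 0.627, -0.33]
ft_force: [0.4, -1.3, 7.2]
grip_width: 0.36
```

```bash
python3 - <<'E'
from workcell import *
from h import *
o=get_obs();plan(o,(.5300,-.2504,.1152),-56);print(o["torque"])
E
```

```text
pos [ 0.5304 -0.2507  0.1152] clk 11.53 j [ 0.74  0.38 -0.46  1.69  0.18  1.12 -0.37] f [ 0.42 -1.25  7.16] grip 0.36
turn [-0.0031  0.3756 -0.0006]
shift [ 0.      0.     -0.0005] yaw -34.48 down [ 0.0026 -0.0018 -1.    ]
[-0.3904651 -0.1902932 -0.0466777]
```

Request:
send_rows:
  motion:
    - [0, 0, 0, 0, 0, 0.06, 0]
    - [0, 0, 0.0001, 0, 0, 0.12, 0]
    - [0, 0, 0.0001, 0, 0, 0.18, 0]
    - [0, 0, 0.0001, 0, 0, 0.24, 0]
    - [0, 0, 0.0001, 0, 0, 0.3, 0]
    - [0, 0, 0.0001, 0, 0, 0.36, 0]
    - [0, 0, 0.0001, 0, 0, 0.39, 0]
    - [0, 0, 0.0001, 0, 0, 0.39, 0]
    - [0, 0, 0.0001, 0, 0, 0.39, 0]

```text
clock: 12.28
position: [0.5306, -0.251, 0.1152]
ee_rot: [0.202, -0.676, 0.679, -0.203]
ft_force: [0.3, -2.2, 6.3]
grip_width: 0.358
```

```bash
python3 - <<'E'
from workcell import *
from h import *
o=get_obs();plan(o,(.5300,-.2504,.1152),-56);print(o["torque"])
E
```

```text
pos [ 0.5306 -0.251   0.1152] clk 12.28 j [ 0.69  0.37 -0.4   1.69  0.16  1.11 -0.74] f [ 0.32 -2.19  6.26] grip 0.358
turn [-0.0036 -0.0121 -0.0013]
shift [ 0.0001  0.     -0.0008] yaw -56.69 down [ 0.003  -0.0023 -1.    ]
[-0.63403098 -0.32333111 -0.04015824]
```

Now 31.5° right of the start with a push of about 8.4 N. Unloading before I let go.

Request:
send_rows:
  motion:
    - [0, 0, -0.0005, 0, 0, 0, 0]
    - [0, 0, -0.001, -0.0002, 0, 0, 0]
    - [0, 0, -0.0012, -0.0003, 0, 0, 0]
    - [0, 0, -0.0012, -0.0003, 0, 0, 0]

```text
clock: 12.62
position: [0.5303, -0.2509, 0.116]
ee_rot: [0.202, -0.676, 0.678, -0.203]
ft_force: [4.3, -4.5, 3.9]
grip_width: 0.359
```

Request:
send_rows:
  motion:
    - [0, 0, -0.0002, 0.0004, 0, 0, 0]
    - [0, 0, -0.0004, 0.0008, 0, 0, 0]
    - [0, 0, -0.0005, 0.0009, 0, 0, 0]
    - [0, 0, -0.0005, 0.0009, 0, 0, 0]

```text
clock: 12.95
position: [0.5303, -0.251, 0.1161]
ee_rot: [0.202, -0.677, 0.678, -0.203]
ft_force: [4.1, -3.9, 3.0]
grip_width: 0.361
```

```bash
python3 - <<'E'
from workcell import *
from h import *
o=get_obs();plan(o,(.5300,-.2504,.1152),-56);print(o["torque"])
E
```

```text
pos [ 0.5303 -0.251   0.1161] clk 12.95 j [ 0.69  0.37 -0.4   1.69  0.16  1.12 -0.74] f [ 4.11 -3.93  2.96] grip 0.361
turn [-0.0017 -0.0116 -0.0006]
shift [-0.0001  0.0009 -0.0007] yaw -56.67 down [ 0.0014 -0.0011 -1.    ]
[-0.96240117 -1.0238424  -0.02434132]
```

Request:
send_rows:
  motion:
    - [0, 0, -0.0003, 0.0005, 0, 0, 0]
    - [0, 0, -0.0006, 0.001, 0, 0, 0]
    - [0, 0, -0.0006, 0.0012, 0, 0, 0]
    - [0, 0, -0.0006, 0.0012, 0, 0, 0]

```text
clock: 13.28
position: [0.5304, -0.2512, 0.1163]
ee_rot: [-0.203, 0.677, -0.677, 0.203]
ft_force: [1.2, -0.8, 0.8]
grip_width: 0.362
```

Request:
send_rows:
  motion:
    - [20, 0, -0.0003, 0.0003, 0, 0, 0]
    - [40, 0, -0.0003, 0.0003, 0, 0, 0]
    - [50, 0, -0.0003, 0.0003, 0, 0, 0]
    - [65, 0, -0.0003, 0.0003, 0, 0, 0]
    - [65, 0, -0.0003, 0.0003, 0, 0, 0]
    - [65, 0, -0.0003, 0.0003, 0, 0, 0]
    - [65, 0, -0.0003, 0.0003, 0, 0, 0]
  squeeze: 20

```text
clock: 13.87
position: [0.5306, -0.252, 0.1168]
ee_rot: [0.203, -0.677, 0.678, -0.203]
ft_force: [-0.2, 0.5, -0.3]
grip_width: 0.65
```

```bash
python3 - <<'E'
from workcell import *
from h import *
o=get_obs();plan(o,(.5300,-.2504,.1152),-56);print(o["torque"])
s=camera("side")
cv2.imwrite("pics/rel.png",cv2.resize(s["pixels"][70:190,220:350,::-1],(650,600),interpolation=2))
E
```

```text
pos [ 0.5306 -0.252   0.1168] clk 13.87 j [ 0.69  0.37 -0.4   1.68  0.16  1.12 -0.74] f [-0.18  0.47 -0.33] grip 0.65
turn [-0.0007 -0.0116  0.0001]
shift [-0.0003  0.0016 -0.0017] yaw -56.66 down [ 3.e-04 -7.e-04 -1.e+00]
[ 0.01956923 -0.02888893 -0.03956953]
```

View pics/rel.png

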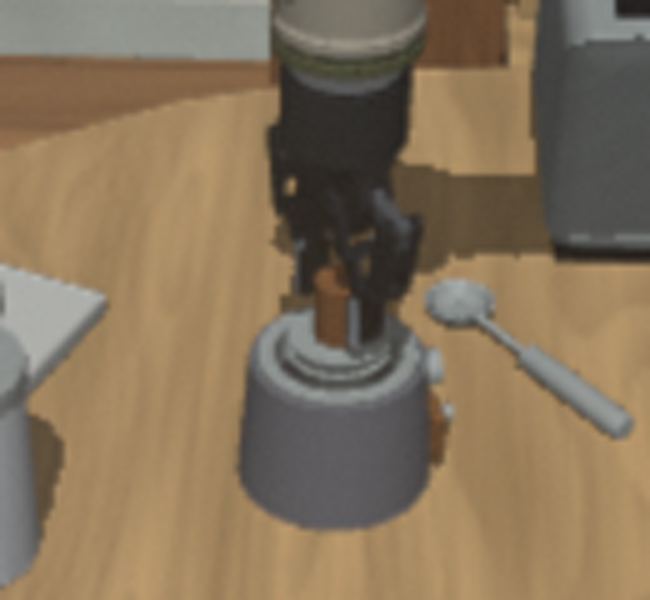

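Fingers are open on both sides of the knob at (335,305), and the cone stays seated and level. Lifting straight away.

Request:
send_rows:
  motion:
    - [65, 0, -0.01, 0, 0, 0, 0]
    - [65, 0, -0.03, 0, 0, 0, 0]
    - [65, 0, -0.06, 0, 0, 0, 0]
    - [65, 0, -0.09, 0, 0, 0, 0]
    - [65, 0, -0.12, 0, 0, 0, 0]
    - [65, 0, -0.15, 0, 0, 0, 0]
    - [65, 0, -0.16, 0, 0, 0, 0]
    - [65, 0, -0.16, 0, 0, 0, 0]

```text
clock: 14.58
position: [0.5319, -0.2523, 0.281]
ee_rot: [0.201, -0.676, 0.679, -0.204]
ft_force: [-0.4, -0.1, -1.2]
grip_width: 0.651
```

```bash
python3 - <<'E'
from workcell import *
from h import *
o=get_obs();plan(o,(.5300,-.2504,.1152),-56)
s=camera("side");t=camera("top");Q=cloud(s).reshape(-1,3)
a=cv2.resize(s["pixels"][90:190,230:330,::-1],(500,500),interpolation=2)
cv2.imwrite("pics/end.png",a);cv2.imwrite("pics/endtop.png",t["pixels"][:,:,::-1])
d=np.hypot(Q[:,0]-.529,Q[:,1]+.25)
for nm,m in(("flange",(d<.036)&(Q[:,2]>.1)&(Q[:,2]<.113)),("knobtop",(d<.02)&(Q[:,2]>.144)&(Q[:,2]<.156))):
    q=Q[m];print(nm,m.sum(),cv2.minEnclosingCircle(q[:,:2].astype(np.float32)),np.median(q[:,2]))
    A=np.c_[q[:,:2]-q[:,:2].mean(0),np.ones(len(q))];print(np.linalg.lstsq(A,q[:,2],rcond=None)[0])
E
```

```text
pos [ 0.5319 -0.2523  0.281 ] clk 14.58 j [ 0.7   0.25 -0.41  1.47  0.1   1.43 -0.7 ] f [-0.43 -0.11 -1.17] grip 0.651
turn [-0.0061 -0.0116 -0.0031]
shift [ 0.0011  0.1657 -0.0036] yaw -56.67 down [ 0.0059 -0.0033 -1.    ]
flange 149 ((0.5271005034446716, -0.25015780329704285), 0.0324367992579937) 0.10613892130107239
[-0.01409477 -0.01310949  0.1062586 ]
knobtop 58 ((0.5285041332244873, -0.24971860647201538), 0.017621273174881935) 0.14812417434535413
[-0.0324136   0.01078882  0.14804318]
```

View pics/end.png

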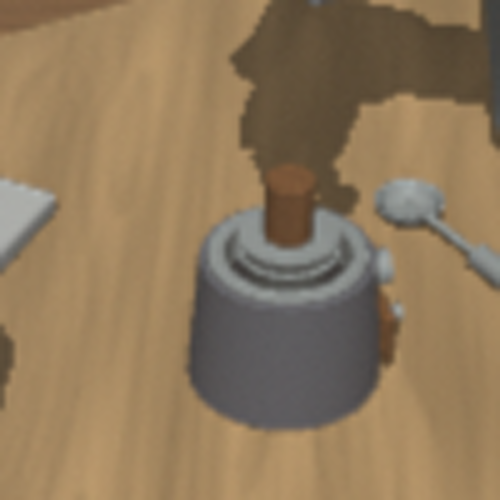

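View pics/endtop.png

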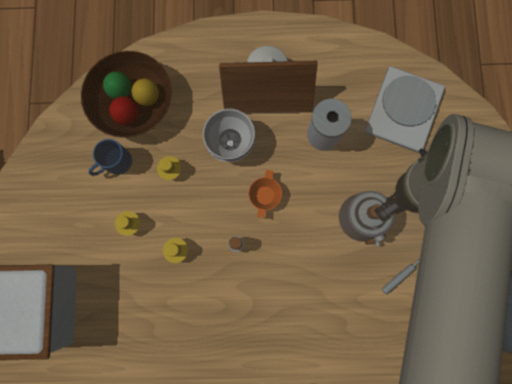

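Cone sits in the mouth (knob at (290,205) in the crop), centred and level with its flange at z = 0.106. The other things are at their starting pixels, so I'm handing in.

```bash
python3 - <<'E'
from workcell import *
print(hand_in())
E
```

```text
the job is handed in; nothing more can be done
None
```

I put the wide cone into the mill's cup, knob up, and rocked it about 31° left and then about 31.5° right of where it started. I eased off the push before opening the gripper, lifted clear, and handed in at about 14.6 s.

- **Push:** it stayed at roughly 8 to 10 N through both rocks, counting the cone's weight. These are readings between moves, so a brief peak could have gone unseen. As I unloaded, the cone briefly wedged with about 6 N sideways. I eased it to about 3 N of push before opening.
- **Final look:** by the side camera, the cone's axis is within about 1 mm of the mill's axis and its tilt is about 0.02 to 0.03 rad. The knob point is about 130 mm above the foot, and the gripper is clear.
- **Other things:** the slim cone, bowls, poacher, canister, mug and yellow look-alikes sit at their starting pixels in the last top view. The spoon is partly hidden by the arm there, and the side crop shows nothing wrong with it.
- **Not checked directly:** I couldn't see the cup turn. I inferred it from the push staying above 5 N and a small steady turning resistance. The force sensor and TCP readings also wandered by about 1 N and 1 to 2 mm.

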